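Present the lube bottle at the open front

ROBOT

A 6-joint arm with a two-finger parallel gripper is mounted at the origin on the work surface. World frame = base frame: x ahead of the robot, y to its left, z up, the work surface at z = 0. Lengths are in m, angles in rad, forces in N, time in s.
With the tool pointing down it reaches from about 0.25 to 0.725 m from the base axis. Payload 4 kg.
Tool frame: the origin (TCP) lies on the centre line of the jaws, within the pads' length; the fingertips stand 22 mm ahead of it and the grasp point (between the pads) lies 3 mm ahead of it (nose_length is the distance from the TCP to the fingertips, in m); z points along the fingers, y is the line along which they close (so a half turn about z gives the same grasp; the last joint's range is limited). The gripper opens to 85 mm and grips with 20 to 120 N. Pads are 22 mm wide; open, the fingers measure 114 mm over their backs; the gripper's body (76 mm by 85 mm) begins 54 mm behind the grasp point. The pads swing forward as they close: fully open they stand 13 mm farther back than shut.
Start: joints at [-1.105, 0.241, 0.005, 1.335, 0, 1.571], TCP at [0.225, -0.447, 0.253] pointing down, gripper open.
Joint ranges: [-2.72, 2.72], [-1.05, 1.87], [-1.09, 1.28], [-1.99, 2.15], [-1.42, 1.44], [-3.14, 3.14]. Speed limits (rad/s): [2.79, 2.79, 3.14, 3.14, 3.14, 3.14].

INTERFACE

Orientations are given as a unit quaternion [w, x, y, z].
In Python, from cell import * gives the robot as it stands.
- The arm moves only by the tool move_arm, never from a script. Its argument "deltas" is one flat list of numbers, 4 for each row, row after row: the shift along the tool's x, y, z in mm, then the turn about the tool's z in rad. In form: [dx, dy, dz, twist, dx, dy, dz, twist, ...]. A call has 1 to 12 rows; each row is the pose to reach, as a shift and turn from the pose commanded when the call began, along the tool's axes at that moment; what a row does not reach only later rows make up. A row lasts 1/10 s, in which the tool goes at most 50 mm and 8.59 degrees, less where a joint would pass 70% of its speed; a pose out of reach is approached as far as the arm can. A call with a gripper value outside its range is refused whole. "claw" is the finger opening in mm, from 0 to 85.4, set as the call begins (left out, the last holds). The fingers move at their own pace and stop on an object; the grip force is fixed at half the most. Time passes only in rows, so rows that repeat a pose let the fingers close. It gives the time, the measured TCP pose, the force, the opening and the grip force at its end, in the units of the state.
- read_state(): the state, without advancing time (a new reading comes with each control period).
- camera(name): name is "side" or "top" or "wrist"; returns the picture (480x640x3 uint8, red, green, blue); there is no depth.
- camera_params(name): a dict with "K" (3x3 intrinsics, pixels), "k1" (the pictures are not rectified: a ray, as slopes to the right and down, at radius r is drawn at 1 + k1 r^2 times it, then the intrinsics apply), "eye" and "attitude" of the camera in the world; the wrist camera has in their place "T_tool_cam" (4x4, takes a point from camera to tool coordinates, whose origin is the TCP and whose axes are the flange's). Camera axes: x right, y down, z forward; pixel columns grow to the right and rows downward; lengths in m; the calibration is good to about 2 mm. A picture is of the moment at which its call begins: read the wrist's pose just before it. camera_params takes no time and is no camera call.
- hand_in(): hands the job in; it is judged then, once.
The state is a dict: "time_s": time; "q": joint angles; "qd": joint speeds; "joint_torque": joint torques, N m; "tcp_pos": TCP position; "tool_rot": TCP orientation; "wrist_force": force on the tool from outside, world axes, zero at the start; "wrist_torque": the same for the moment, N m; "gripper_width": finger opening in m; "gripper_force": force on a finger pad.
Only numpy, scipy, OpenCV 4.12 (cv2) and the standard library are available. Lean on these libraries where they do the work, as an engineer would, in place of code of your own. Each camera call takes 0.05 s, during which the arm holds its last target. There are 200 camera calls.

TASK

Fold the drop-down front of the white bench box all the way down and leave it open, then turn the carousel inside until the tall nozzle bottle stands in the middle of the open front. The carousel runs freely on its bearing, so finish with the gripper keeping a firm hold of it, still, ready for me to take the bottle: do not let go at the end. Keep the bottle, jars and tin standing in their compartments, and leave the other things on the bench where they are.

Things in the scene. Friction and masses are not known exactly. Their poses are not given: they have to be found in the camera images.
- bench_box: Open white melamine box (16 mm boards) fixed on the bench, 293 mm deep (x), 262 wide (y), walls up to z = 140 mm, inside 230 wide, inside floor at z = 28. Origin: on the bench top, straight below the carousel's axis. Its x axis points from front to back; the front with the flap is on the -x side: shut flap's outer face at x = -165, inner face at x = -149 mm. Back wall's inner face at x = +112.
- flap (a joint): Angle of the drop front (rad): 0 shut and upright, 1.571 folded fully down, level (a stop). It turns outwards (to the box's -x) and down. Stiff friction hinges (about 0.3 N m, 3 to 4 N at the upper edge) leave it wherever it is put; no catch; it can start slightly ajar. Between its inner face and the carousel's rim is a 49 mm gap at the middle, so a finger can go in behind its upper edge.
- flap_edge (a point): Middle of the flap's upper edge (mid-thickness), 110 mm from the hinge line; shut it lies at x = -157 mm, y = 0, z = 140 mm in the box frame. A steel knob, 22 mm in diameter and reaching 20 mm out, sits on the outer face 22 mm below this edge.
- carousel: Round grey tray, 200 mm in diameter, with a rim and five equal compartments parted by radial walls, turning either way without a stop about a vertical axis on an easy ball bearing (friction about 0.02 N m). Origin: on the axis, under the platter, z = 38 mm; compartment floor 8 mm, rim top 34 mm, radial walls' top 44 mm above it. z: turning axis; x: along the handle bar.
- carousel_grip (a point): Centre of the black handle bar at the top of the carousel's steel centre post (post 12 mm in diameter), on the axis, 166 mm above the carousel's origin (z = 204 mm over the bench). The bar is 72 mm long (along the carousel's x axis), 14 mm thick (along y) and 28 mm high; it is rigid with the tray, and stands clear above all jars and the bottle.
- nozzle_bottle: The bottle to present: clear with milky contents, 42 mm in diameter, 115 mm tall, slim white nozzle on a narrow neck; the tallest and only pointed container on the carousel, loose in one of the four compartments that are not at the front at the start. Origin: centre of its underside (on the compartment floor, z = 46 mm), about 62 mm from the axis; it rides along.
- jar_front: Clear jar with a flat white lid, 50 mm in diameter, 60 mm tall, loose in the compartment nearest the front at the start. Origin: centre of its underside.
- jar_wide: Clear jar with a flat white lid, 52 mm in diameter, 60 mm tall, loose on the carousel. Origin: centre of its underside.
- grease_tin: Bare aluminium tin, 51 mm in diameter, 45 mm tall, loose on the carousel. Origin: centre of its underside.
- jar_low: Clear jar with a flat white lid, 50 mm in diameter, 50 mm tall, loose on the carousel. Origin: centre of its underside.
- spanner: Steel spanner, 170 mm long, lying on the bench left of the box; leave it. Origin: underside, about its middle.
- lube_capped: Another clear bottle, 42 mm in diameter, 105 mm tall, with a blunt black cap, standing on the bench itself left of the box; leave it. Origin: centre of its underside.
- hanger_tool: Red plastic derailleur hanger tool, a T about 210 mm long and 18 mm high, lying on the bench right of the box; leave it. Origin: underside, near the middle of its shaft.
- brake_pads: Pair of black brake pads joined by a clip, 55 x 64 x 12 mm, lying on the bench right of the box; leave it. Origin: underside, middle.
- flap_hinge (a point): Middle of the flap's hinge line, along the flap's lower outer edge, parallel to the box's y axis: x = -165, y = 0, z = 30 mm in the box frame. The flap is a white board 16 mm thick, 226 mm wide, 110 mm high, between the side walls. Folded down, its inner face looks up at z = 46 mm.
There are look-alikes about, which are no part of the job. What is shaped like the nozzle_bottle but orange is not meant.

How it is judged:
On the way, in this order (a step that is already met when the one before it is completed fails the run):
1. the drop front is folded fully down (value of joint flap above 1.47 rad), for 0.2 s.
2. with the front down, the nozzle bottle is turned to the middle of the open front (value of joint flap above 1.47 rad and y of nozzle_bottle in the frame of bench_box between -0.012 and 0.012 m and x of nozzle_bottle in the frame of bench_box below -0.03 m), for 0.2 s.
At the end, for the whole second after the job is handed in: Flap down to 1.47 rad or more; nozzle bottle upright in its compartment at the front, within 12 mm of the box's middle line; carousel still (under 0.08 rad/s) with the fingers on it at more than 2 N through the last second; jars and tin upright in the carousel (all of step 2 and x of nozzle_bottle in the frame of bench_box above -0.1 m and height (world z) of nozzle_bottle below 0.055 m and angle between nozzle_bottle's own z axis and vertical below 0.15 rad and angular speed of carousel below 0.08 rad/s and contact force between the fingers and carousel above 2 N and distance between each of jar_front, jar_wide, grease_tin, jar_low and carousel below 0.09 m and angle between each of jar_front, jar_wide, grease_tin, jar_low's own z axis and vertical below 0.2 rad); the arm keeps its last pose, push and grip.
It fails at once if the bottle, a jar or the tin is lifted out of or tipped in the carousel (height (world z) of any of nozzle_bottle, jar_front, jar_wide, grease_tin, jar_low above 0.085 m or angle between any of nozzle_bottle, jar_front, jar_wide, grease_tin, jar_low's own z axis and vertical above 0.6 rad).
It fails at once if one of the other things on the bench is shifted by more than 30 mm (distance of any of spanner, lube_capped, hanger_tool, brake_pads from where it was at the start of the episode above 0.03 m).
It also fails if it takes over 67 s, if anything falls off the work surface, if the arm or the gripper's body presses on something with over 40 N, if the wrist force passes 120 N, or if a joint passes its speed limit or range.

## Working session

There is one attempt and no reset: what is moved stays moved. The work goes in short steps, Python scripts to look and compute and a tool call to move; the robot and the scene stay as the last step left them, time stands still between calls to the robot, and variables do not carry over. Pictures are saved under pics/ and viewed, at most 10 in all, crops included, and the job is handed in when it is done.

Besides the shell and the picture viewer there is one more tool, called after "Request:" by a JSON object that holds its "op" and its "data", one argument or row to a line. move_arm: Moves the arm, as the interface text tells. Its arguments: {"type":"object","properties":{"deltas":{"type":"array","items":{"type":"number"}},"claw":{"type":"number"}},"required":["deltas"]}

```bash
mkdir -p pics; ls; python3 - <<'E'
from cell import *
import cv2
s=read_state();print(s)
for n in("top","side","wrist"):
    print(n,camera_params(n)); 
for n in("top","side"):
    cv2.imwrite(f"pics/{n}0.png",camera(n)[:,:,::-1])
E
```

```text
pics
{'time_s': 0.0, 'q': array([-1.10502840e+00,  2.41405241e-01,  3.74783525e-03,  1.33518248e+00,
       -2.97977045e-05,  1.57080974e+00]), 'qd': array([ 2.09439523e-04,  5.40187914e-05, -8.06335319e-04,  2.23862326e-03,
       -5.00420420e-04,  4.90181029e-04]), 'joint_torque': array([-3.33963044e-04, -3.72319651e+01,  2.52405918e+01,  1.69858657e-02,
        8.33772816e-06,  7.90713415e-06]), 'tcp_pos': array([ 0.2242916 , -0.44623407,  0.25242577]), 'tool_rot': array([-9.90755922e-04,  9.73005904e-01,  2.30777961e-01, -2.50314162e-04]), 'wrist_force': array([-0.27419604,  0.00971019,  0.16467502]), 'wrist_torque': array([ 0.02164768,  0.02822304, -0.02657804]), 'gripper_force': 0.0, 'gripper_width': 0.08546130070266894}
top {'K': array([[596.27260651,   0.        , 319.93383896],
       [  0.        , 596.27260651, 234.39132327],
       [  0.        ,   0.        ,   1.        ]]), 'k1': 0.02756681760402857, 'eye': array([ 0.29159096, -0.01923832,  1.42133781]), 'attitude': array([-0.07337364,  0.71079109, -0.69614842,  0.06906307])}
side {'K': array([[485.65026931,   0.        , 318.70617352],
       [  0.        , 485.65026931, 237.38626702],
       [  0.        ,   0.        ,   1.        ]]), 'k1': 0.01017101188522375, 'eye': array([0.29515911, 1.07145804, 0.79393273]), 'attitude': array([ 0.05027387, -0.09218116,  0.86189161, -0.49610284])}
wrist {'K': array([[399.76601818,   0.        , 319.64427293],
       [  0.        , 399.76601818, 238.60671416],
       [  0.        ,   0.        ,   1.        ]]), 'k1': -0.06824190776531143, 'T_tool_cam': array([[ 6.47953596e-05, -9.45929109e-01, -3.24373422e-01,
         8.31560424e-02],
       [ 9.99999561e-01,  3.64675546e-04, -8.63701722e-04,
         5.77609993e-05],
       [ 9.35291655e-04, -3.24373224e-01,  9.45928717e-01,
        -1.20846487e-01],
       [ 0.00000000e+00,  0.00000000e+00,  0.00000000e+00,
         1.00000000e+00]])}
```

View pics/top0.png

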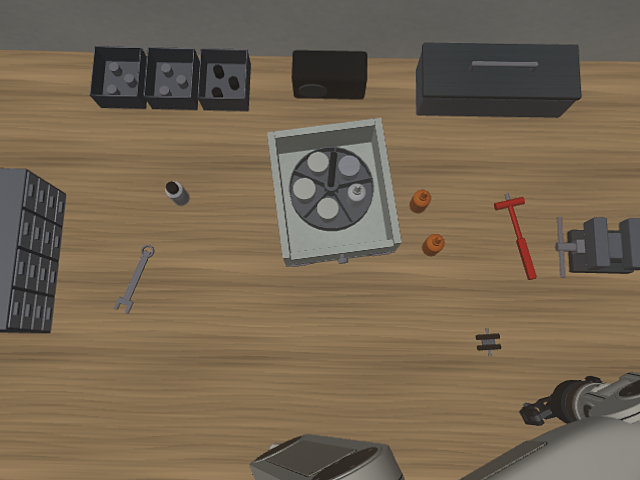

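View pics/side0.png

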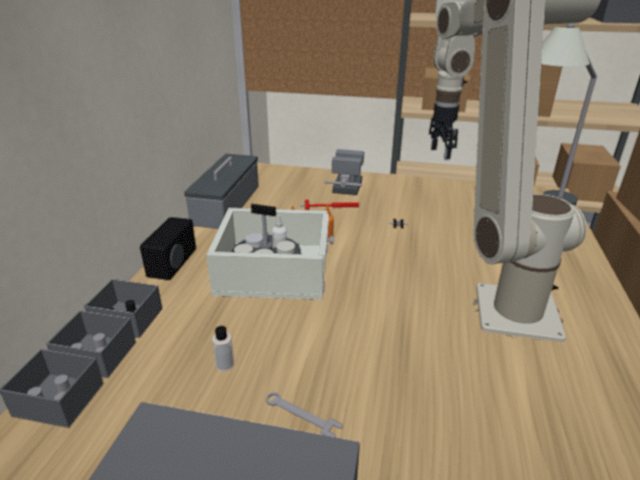

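The top view shows the white box with the drop front and knob facing the robot (knob ~(342,258)). The carousel is at ~(331,188). The candidates are a nozzle bottle on the carousel (~(357,190), clear/white) and two orange bottles outside the box ((421,200), (434,243)). There is also a black-capped one at (176,192). The one on the carousel is white and pointed, so it fits; I'll confirm it in a crop.

```bash
cat > h.py <<'E'
from cell import *
import cv2, numpy as np
from scipy.spatial.transform import Rotation as R
def Rq(q): return R.from_quat([q[1],q[2],q[3],q[0]]).as_matrix()
def cam(name,s=None):
    p=camera_params(name)
    if name=="wrist":
        s=s or read_state(); T=p["T_tool_cam"]; A=Rq(s["tool_rot"])
        return p,A@T[:3,:3],A@T[:3,3]+s["tcp_pos"]
    return p,Rq(p["attitude"]),p["eye"]
def ray(c,uv):
    p,A,e=c;K=p["K"];d=np.array([(uv[0]-K[0,2])/K[0,0],(uv[1]-K[1,2])/K[1,1]])
    u=d.copy()
    for _ in range(8):u=d/(1+p["k1"]*(u@u))
    return A@np.r_[u,1]
def on(c,uv,z):
    r=ray(c,uv);return c[2]+r*(z-c[2][2])/r[2]
def pix(c,P):
    p,A,e=c;v=A.T@(np.asarray(P)-e);u=v[:2]/v[2];u=u*(1+p["k1"]*(u@u));return u*p["K"][0,0]+p["K"][:2,2]
E
python3 - <<'E'
from h import *
im=cv2.imread("pics/top0.png");c=cam("top")
cv2.imwrite("pics/crop0.png",cv2.resize(im[112:272,255:415],None,fx=3.7,fy=3.7,interpolation=cv2.INTER_CUBIC))
g=cv2.cvtColor(im,cv2.COLOR_BGR2HSV)
m=((g[:,:,1]<45)&(g[:,:,2]>120)).astype(np.uint8);m[:112]=0;m[272:]=0;m[:,:255]=0;m[:,410:]=0
cs,_=cv2.findContours(m,0,2);k=max(cs,key=cv2.contourArea);print(cv2.contourArea(k))
h=cv2.convexHull(k);print(cv2.approxPolyDP(h,4,True)[:,0].tolist())
# black bar
b=((g[:,:,2]<45)).astype(np.uint8);b[:140]=0;b[235:]=0;b[:,:285]=0;b[:,378:]=0
cs,_=cv2.findContours(b,0,2)
for k in cs:
    if cv2.contourArea(k)>30:print(cv2.contourArea(k),cv2.minAreaRect(k))
E
```

```text
6392.0
[[381, 118], [401, 242], [283, 257], [267, 133]]
68.0 ((331.90594482421875, 169.44061279296875), (5.4727044105529785, 33.33374786376953), 5.710593223571777)
```

View pics/crop0.png

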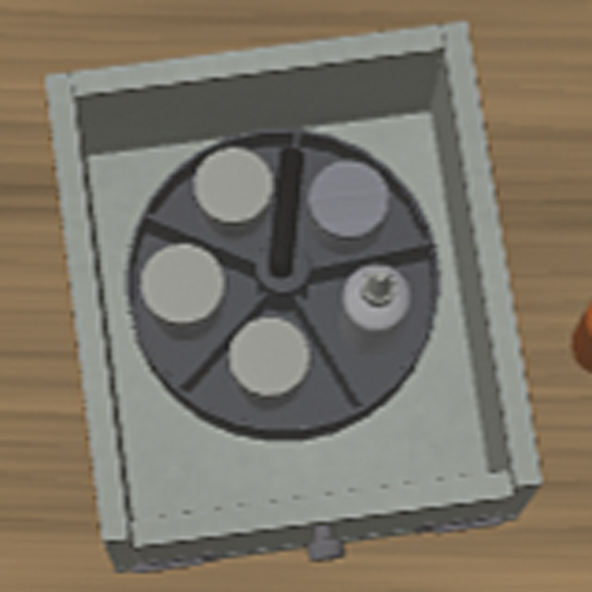

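The crop confirms it: the bottle in the right compartment (top-view (357,190)) is clear/white with a nozzle. The black bar spans ~(333,153) to (331,186), and the flap looks nearly shut.

```bash
cat > scene.py <<'E'
from h import *
c=cam("top")
C=[on(c,p,0.14)[:2] for p in [(380.7,118),(268,132.8),(283.4,258),(401,243)]]
# BR, BL, FL, FR : robot-right = -y
L=np.array([[.128,-.131],[.128,.131],[-.165,.131],[-.165,-.131]])
E
python3 - <<'E'
from scene import *
W=np.array(C);lc=L.mean(0);wc=W.mean(0)
U,S,Vt=np.linalg.svd((L-lc).T@(W-wc));A=(U@Vt).T;t=wc-A@lc
print("R",A,"yaw",np.arctan2(A[1,0],A[0,0]),"o",t,"res mm",1e3*(W-(L@A.T+t)))
for n,p,z in [("bar",(332.1,169.4),.218),("barA",(333.4,152.5),.218),("barB",(331.2,186.3),.204),("nozz",(357.7,189.8),.158),("shoulder",(357,192.3),.13),("knob",(342.5,258.5),.118),("flapL",(291,257.5),.14),("flapR",(392.5,244),.14)]:
    w=on(c,p,z);b=A.T@(w[:2]-t);print(n,w.round(4),"box",b.round(4),np.degrees(np.arctan2(b[1],b[0])).round(1))
E
```

```text
R [[ 0.98823898 -0.15291734]
 [ 0.15291734  0.98823898]] yaw 0.1535196593533162 o [ 0.68117467 -0.0329961 ] res mm [[-0.38739115  1.49849575]
 [-0.97617967 -1.69278778]
 [ 1.47951394 -1.43932793]
 [-0.11594311  1.63361995]]
bar [ 0.6779 -0.0319  0.218 ] box [-0.0031  0.0016] 152.6
barA [ 0.7153 -0.034   0.218 ] box [ 0.0335 -0.0062] -10.5
barB [ 0.645  -0.0308  0.204 ] box [-0.0354  0.0077] 167.7
nozz [ 0.6515 -0.0895  0.158 ] box [-0.038  -0.0513] -126.5
shoulder [ 0.6536 -0.0895  0.13  ] box [-0.0358 -0.0517] -124.8
knob [ 0.5047 -0.0595  0.118 ] box [-0.1784  0.0008] 179.7
flapL [0.501  0.0533 0.14  ] box [-0.1649  0.1128] 145.6
flapR [ 0.5354 -0.1675  0.14  ] box [-0.1646 -0.1106] -146.1
```

Request:
{"op": "move_arm", "data": {
  "deltas": [0, 0, 0, 0.1, 0, 0, 0, 0.1],
  "claw": 0
}}

```text
time_s: 0.3
tcp_pos: [0.2244, -0.4465, 0.2528]
tool_rot: [-0.001, 0.983, 0.182, -0.0]
wrist_force: [0.4, 0.0, -0.0]
gripper_width: 0.0589
gripper_force: 0.0
```

```bash
cat >> scene.py <<'E'
yaw=0.1535;o=np.array([.6812,-.0330]);A=np.array([[np.cos(yaw),-np.sin(yaw)],[np.sin(yaw),np.cos(yaw)]])
def go(bx,by,ztip,xyaw=None,s=None):
    """box-frame tip target -> tool-axis deltas (mm, rad)"""
    s=s or read_state();T=Rq(s["tool_rot"]);w=np.r_[o+A@[bx,by],ztip+.022]
    d=T.T@(w-s["tcp_pos"])*1e3;y=np.arctan2(T[1,0],T[0,0])
    tw=None if xyaw is None else (y-xyaw+np.pi)%(2*np.pi)-np.pi
    print("now box",(A.T@(s["tcp_pos"][:2]-o)).round(4),"ztip",round(s["tcp_pos"][2]-.022,4),"xyaw",round(y,3),"->",d.round(1),tw)
E
python3 - <<'E'
from scene import *
s=read_state();print(s["q"].round(3),s["time_s"],s["gripper_width"])
go(-.118,0,.19,yaw);go(-.118,0,.19,yaw+np.pi)
E
```

```text
[-1.105  0.241  0.004  1.335  0.     1.671] 0.3 0.05888213956364752
now box [-0.5146 -0.3388] ztip 0.2308 xyaw 0.366 -> [ 459.1 -247.5   41. ] 0.2123996320735011
now box [-0.5146 -0.3388] ztip 0.2308 xyaw 0.366 -> [ 459.1 -247.5   41. ] -2.9291930215162925
```

Request:
{"op": "move_arm", "data": {
  "deltas": [20, -11, 0, -0.14, 60, -32, 0, -0.28, 100, -54, 0, -0.42, 145, -78, 0, -0.56, 190, -102, 0, -0.7, 235, -127, 0, -0.84, 280, -151, 0, -0.98, 325, -175, 0, -1.12, 370, -199, 0, -1.26, 410, -221, 0, -1.4, 440, -237, 0, -1.54, 459, -247, 0, -1.68]
}}

```text
time_s: 1.5
tcp_pos: [0.5663, -0.0491, 0.2526]
tool_rot: [-0.0, 0.516, 0.857, 0.0]
wrist_force: [0.1, -0.5, 0.5]
gripper_width: 0.0002
gripper_force: 0.0
```

Request:
{"op": "move_arm", "data": {
  "deltas": [0, 0, 0, -0.14, 0, 0, 0, -0.28, 0, 0, 0, -0.42, 0, 0, 0, -0.56, 0, 0, 0, -0.7, 0, 0, 0, -0.84, 0, 0, 0, -0.98, 0, 0, 0, -1.12, 0, 0, 0, -1.25, 0, 0, 0, -1.25]
}}

```text
time_s: 2.5
tcp_pos: [0.5647, -0.0519, 0.2529]
tool_rot: [-0.0, -0.078, 0.997, 0.0]
wrist_force: [1.3, -0.3, 0.4]
gripper_width: 0.0001
gripper_force: 0.0
```

```bash
python3 - <<'E'
from scene import *
s=read_state();print(s["q"].round(3),s["time_s"],s["gripper_width"])
go(-.118,0,.19,yaw+np.pi);go(-.122,0,.115,yaw+np.pi)
im=camera("wrist");cv2.imwrite("pics/w1.png",im[:,:,::-1])
im=camera("top");cv2.imwrite("pics/t1.png",cv2.resize(im[112:272,255:415,::-1],None,fx=3.7,fy=3.7))
c=cam("wrist",s);print({k:pix(c,np.r_[o+A@k[:2],k[2]]).round() for k in [(-.157,0,.14),(-.157,.113,.14),(-.157,-.113,.14)]})
E
```

```text
[-0.092  0.376  0.192  1.388 -0.    -0.247] 2.5 6.293378416459887e-05
now box [-0.1181 -0.0008] ztip 0.2309 xyaw -2.986 -> [-0.1  0.8 40.9] 0.0022171842003313458
now box [-0.1181 -0.0008] ztip 0.2309 xyaw -2.986 -> [  3.8   0.8 115.9] 0.0022171842003313458
{(-0.157, 0, 0.14): array([321., 183.]), (-0.157, 0.113, 0.14): array([509., 184.]), (-0.157, -0.113, 0.14): array([133., 183.])}
```

View pics/w1.png

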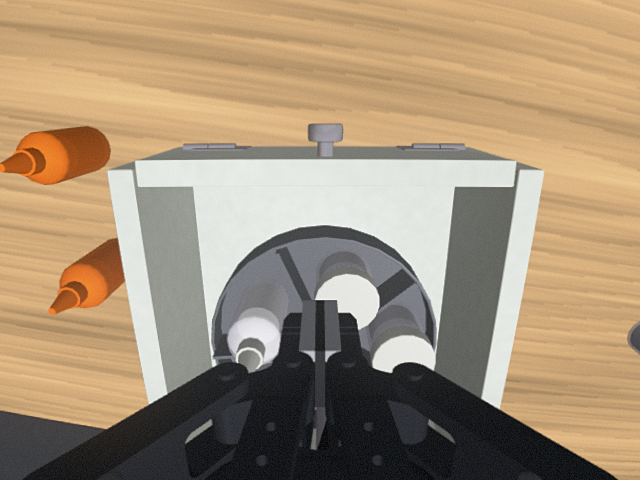

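The wrist view shows the flap's upper edge at rows ~160–187, cols 137–516, with the fingers above the gap behind it. The nozzle bottle is at ~(255,330). Next I descend behind the edge.

Request:
{"op": "move_arm", "data": {
  "deltas": [1, 1, 25, 0, 3, 1, 65, 0, 4, 1, 100, 0, 4, 1, 116, 0, 4, 1, 116, 0]
}}

```text
time_s: 3.1
tcp_pos: [0.5583, -0.0513, 0.1341]
tool_rot: [-0.003, -0.076, 0.997, 0.001]
wrist_force: [-0.6, 0.0, -0.1]
gripper_width: -0.0002
gripper_force: 0.0
```

Request:
{"op": "move_arm", "data": {
  "deltas": [10, 0, 0, 0, 20, 0, 0, 0, 30, 0, 0, 0, 39, 0, 0, 0, 50, 0, 1, 0, 61, 0, 3, 0, 71, 0, 8, 0, 81, 0, 14, 0, 90, 0, 21, 0, 98, 0, 29, 0]
}}

```text
time_s: 4.1
tcp_pos: [0.4635, -0.0671, 0.1096]
tool_rot: [0.001, -0.077, 0.997, -0.001]
wrist_force: [0.0, -0.5, 3.5]
gripper_width: -0.0001
gripper_force: 1.5
```

Request:
{"op": "move_arm", "data": {
  "deltas": [7, 0, 9, 0, 12, 0, 19, 0, 15, 0, 26, 0, 17, 0, 33, 0, 19, 0, 38, 0, 19, 0, 43, 0, 19, 0, 45, 0, 19, 0, 45, 0, 19, 0, 45, 0, 19, 0, 45, 0]
}}

```text
time_s: 5.1
tcp_pos: [0.4447, -0.0695, 0.0677]
tool_rot: [0.0, -0.077, 0.997, -0.0]
wrist_force: [-16.5, 1.9, 44.7]
gripper_width: 0.0003
gripper_force: 22.7
```

```bash
python3 - <<'E'
from scene import *
s=read_state();print(s["time_s"],s["wrist_force"]);go(0,0,.1)
E
```

```text
5.1 [-16.46937016   1.86089057  44.67434751]
now box [-2.393e-01  1.000e-04] ztip 0.0457 xyaw -2.987 -> [-239.3   -0.3  -54.1] None
```

Request:
{"op": "move_arm", "data": {
  "deltas": [0, 0, -20, 0, 0, 0, -60, 0, 0, 0, -105, 0, 0, 0, -150, 0, 0, 0, -190, 0, 0, 0, -215, 0, 0, 0, -230, 0, 0, 0, -230, 0, 0, 0, -230, 0],
  "claw": 50
}}

```text
time_s: 6.0
tcp_pos: [0.4452, -0.0693, 0.2924]
tool_rot: [-0.0, -0.077, 0.997, 0.0]
wrist_force: [0.2, 0.2, 0.2]
gripper_width: 0.05
gripper_force: 0.0
```

```bash
python3 - <<'E'
from scene import *
s=read_state();print(s["time_s"],s["q"].round(2));go(0,0,.25,np.radians(177.3))
for n in("wrist","top"):
    im=camera(n)[:,:,::-1];cv2.imwrite(f"pics/{n}2.png",im)
t=cv2.imread("pics/top2.png")[112:292,255:415];w=cv2.imread("pics/wrist2.png")
cv2.imwrite("pics/both2.png",np.hstack([cv2.resize(t,(427,480)),cv2.resize(w,(373,480))[:,:]]) if 0 else cv2.resize(t,None,fx=3.3,fy=3.3,interpolation=cv2.INTER_CUBIC))
E
```

```text
6.0 [-0.15  0.13 -0.03  1.41  0.   -0.31]
now box [-2.388e-01  2.000e-04] ztip 0.2704 xyaw -2.987 -> [-238.8   -0.5   20.3] 0.20153428385288308
```

View pics/both2.png

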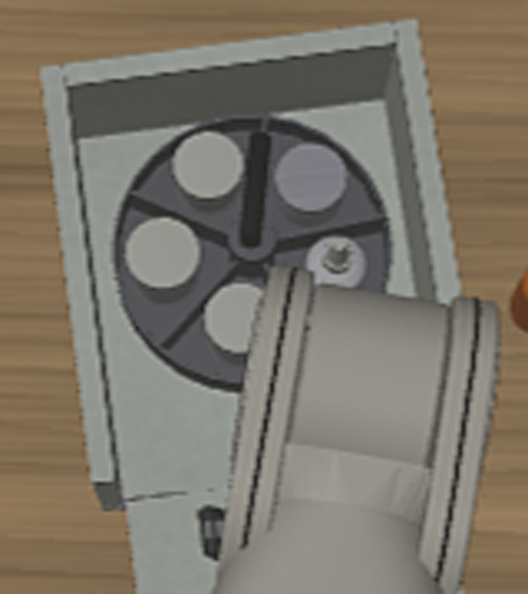

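The flap is now folded down and level, and the carousel hasn't moved. Now I go over the bar.

Request:
{"op": "move_arm", "data": {
  "deltas": [-20, 0, 0, 0.05, -60, 0, 0, 0.1, -105, 0, 0, 0.15, -150, 0, 0, 0.2, -190, 0, 0, 0.2, -220, 0, 0, 0.2, -239, 0, 0, 0.2, -239, 0, 0, 0.2, -239, 0, 0, 0.2]
}}

```text
time_s: 7.0
tcp_pos: [0.6807, -0.0327, 0.291]
tool_rot: [-0.002, 0.023, 1.0, 0.0]
wrist_force: [-0.7, 0.7, 0.8]
gripper_width: 0.0501
gripper_force: 0.0
```

```bash
python3 - <<'E'
from scene import *
s=read_state();print(s["time_s"],s["q"].round(2));go(0,0,.185,np.radians(177.3))
im=camera("wrist")[:,:,::-1];cv2.imwrite("pics/w3.png",im)
c=cam("wrist",s)
for a in(36,-36):
  d=np.radians(-2.7);print(pix(c,np.r_[o+a/1e3*np.array([np.cos(d),np.sin(d)]),.218]))
E
```

```text
7.0 [-0.05  0.64  0.71  1.65 -0.   -0.  ]
now box [-0.0004  0.0004] ztip 0.269 xyaw 3.096 -> [-0.8 -0.3 84. ] 0.0014857872637783487
[319.28584619 330.92969834]
[319.46690841 205.17418835]
```

View pics/w3.png

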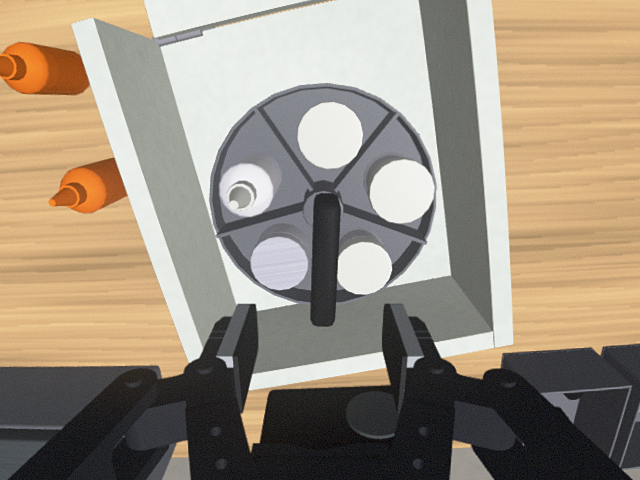

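The bar is centred at ~(324,260), between the fingers and about 3–4 mm from prediction. I descend with that correction and grip.

Request:
{"op": "move_arm", "data": {
  "deltas": [1, 1, 15, 0.01, 3, 2, 40, 0.03, 3, 2, 65, 0.03, 3, 2, 80, 0.03, 3, 2, 84, 0.03, 3, 2, 84, 0.03, 3, 2, 84, 0.03]
}}

```text
time_s: 7.75
tcp_pos: [0.6786, -0.0308, 0.2111]
tool_rot: [0.001, 0.038, 0.999, -0.0]
wrist_force: [-0.1, 0.1, -0.7]
gripper_width: 0.05
gripper_force: 0.0
```

Request:
{"op": "move_arm", "data": {
  "deltas": [0, 0, 0, 0, 0, 0, 0, 0, 0, 0, 0, 0, 0, 0, 0, 0, 0, 0, 0, 0, 0, 0, 0, 0, 0, 0, 0, 0, 0, 0, 0, 0],
  "claw": 0
}}

```text
time_s: 8.55
tcp_pos: [0.6789, -0.0301, 0.2104]
tool_rot: [0.001, 0.038, 0.999, 0.0]
wrist_force: [-0.9, 2.2, 4.8]
gripper_width: 0.0133
gripper_force: 60.8
```

```bash
python3 - <<'E'
from scene import *
s=read_state();print(s["time_s"],s["q"].round(2),s["wrist_force"],s["wrist_torque"]);go(0,0,.185)
im=camera("wrist")[:,:,::-1];cv2.imwrite("pics/w4.png",im)
E
```

```text
8.55 [-0.04  0.63  0.49  1.43  0.    0.03] [-0.90017612  2.24460248  4.8464361 ] [4.72440683e-01 1.37319684e-01 3.61151670e-04]
now box [-0.0019  0.0032] ztip 0.1884 xyaw 3.066 -> [-2.5 -2.7  3.4] None
```

View pics/w4.png

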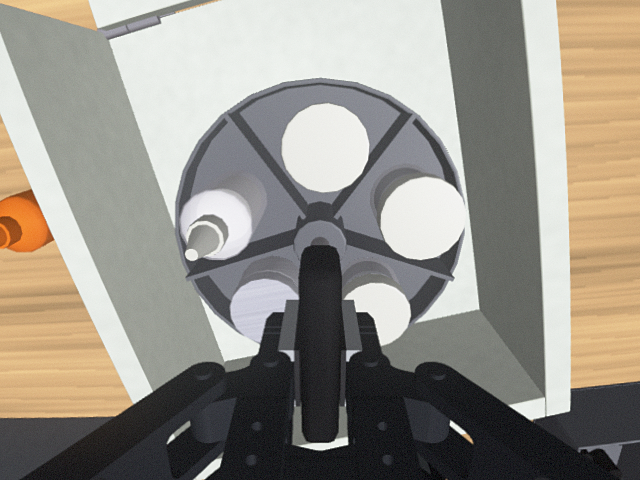

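The bar is firmly gripped (13.3 mm opening, 61 N). The bottle is at ~(215,225) and stands upright. Now I turn, slowly.

Request:
{"op": "move_arm", "data": {
  "deltas": [0, 0, 0, 0.01, 0, 0, 0, 0.03, 0, 0, 0, 0.06, 0, 0, 0, 0.1, 0, 0, 0, 0.14, 0, 0, 0, 0.18, 0, 0, 0, 0.22, 0, 0, 0, 0.26, 0, 0, 0, 0.3, 0, 0, 0, 0.34, 0, 0, 0, 0.38, 0, 0, 0, 0.42]
}}

```text
time_s: 9.8
tcp_pos: [0.679, -0.0295, 0.2104]
tool_rot: [0.001, 0.246, 0.969, 0.001]
wrist_force: [-0.6, 4.4, 5.7]
gripper_width: 0.0131
gripper_force: 60.8
```

Request:
{"op": "move_arm", "data": {
  "deltas": [0, 0, 0, 0.04, 0, 0, 0, 0.08, 0, 0, 0, 0.12, 0, 0, 0, 0.16, 0, 0, 0, 0.2, 0, 0, 0, 0.24, 0, 0, 0, 0.28, 0, 0, 0, 0.32, 0, 0, 0, 0.36, 0, 0, 0, 0.39, 0, 0, 0, 0.4, 0, 0, 0, 0.4]
}}

```text
time_s: 11.0
tcp_pos: [0.6794, -0.029, 0.2104]
tool_rot: [0.001, 0.432, 0.902, 0.002]
wrist_force: [0.9, 5.4, 5.0]
gripper_width: 0.0134
gripper_force: 60.7
```

```bash
python3 - <<'E'
from scene import *
s=read_state();print(s["time_s"],s["q"].round(2),s["wrist_force"],s["wrist_torque"],s["gripper_width"],s["gripper_force"]);go(0,0,.185)
im=camera("wrist")[:,:,::-1];cv2.imwrite("pics/w5.png",im)
c=cam("wrist",s)
for k in [(-.165,.115,.14),(-.165,-.115,.14),(.112,.115,.14),(-.062,0,.161),(-.062,0,.046)]:print(k,pix(c,np.r_[o+A@k[:2],k[2]]))
E
```

```text
11.0 [-0.04  0.63  0.49  1.43  0.    0.85] [0.90133218 5.42834492 5.02010426] [ 0.77868595 -0.10585421  0.0196029 ] 0.01335285448915362 60.72916388511658
now box [-0.0011  0.0043] ztip 0.1884 xyaw 2.247 -> [-4.2 -1.2  3.4] None
(-0.165, 0.115, 0.14) [ 110.42933322 -126.13715931]
(-0.165, -0.115, 0.14) [-32.67540741 304.82342901]
(0.112, 0.115, 0.14) [619.55497993 199.03550881]
(-0.062, 0, 0.161) [198.60494994 236.07262388]
(-0.062, 0, 0.046) [243.50319447 185.60857713]
```

View pics/w5.png

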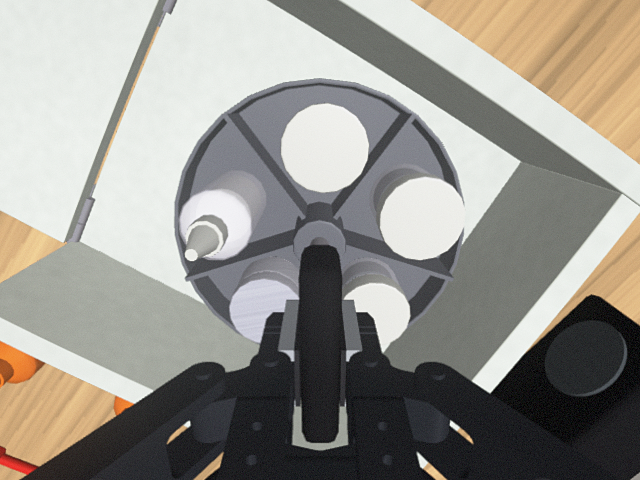

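```bash
python3 - <<'E'
from scene import *
c=cam("wrist");o2=np.array([.6793,-.0297])
for n,p,z in [("tip",(191,254),.161),("shoulderL/R mid",(215,223),.125),("hinge1",(168,5),.046),("hinge2",(78,235),.046),("floorF",(75,240),.028),("floorB",(521,162),.028),("topcorner",(622,192),.14)]:
    w=on(c,p,z)
    for oo in(o,o2):
        b=A.T@(w[:2]-oo);print(n,b.round(4),(np.degrees(np.arctan2(b[1],b[0]))%360).round(1))
# top view check: bottle tip/white
im=camera("top")[:,:,::-1];cv2.imwrite("pics/t5.png",cv2.resize(im[112:292,255:415],None,fx=3.3,fy=3.3,interpolation=cv2.INTER_CUBIC))
E
```

```text
tip [-0.0615 -0.0097] 189.0
tip [-0.0601 -0.0133] 192.5
shoulderL/R mid [-0.0612 -0.0049] 184.6
shoulderL/R mid [-0.0598 -0.0084] 188.0
hinge1 [-0.1588  0.0818] 152.8
hinge1 [-0.1575  0.0782] 153.6
hinge2 [-0.1568 -0.0979] 212.0
hinge2 [-0.1554 -0.1014] 213.1
floorF [-0.1648 -0.1144] 214.8
floorF [-0.1634 -0.1179] 215.8
floorB [0.1123 0.1181] 46.5
floorB [0.1136 0.1145] 45.2
topcorner [0.1106 0.1184] 47.0
topcorner [0.1119 0.1149] 45.7
```

View pics/t5.png

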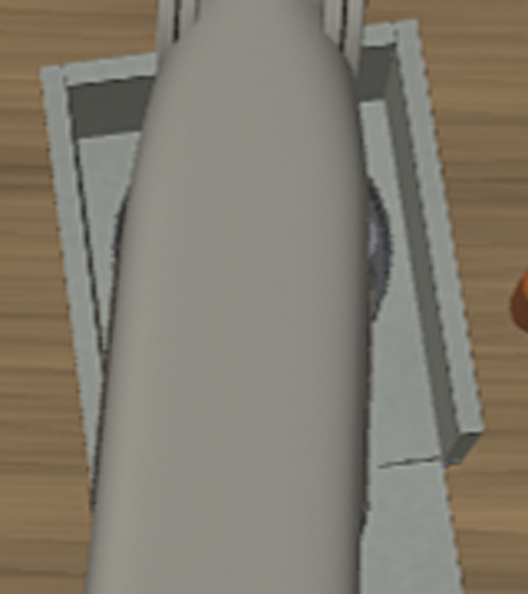

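The top view is blocked by the arm. From the wrist view (tip (191,254)) the bottle is still ~11 mm short of the middle line, so I turn ~0.18 rad more.

Request:
{"op": "move_arm", "data": {
  "deltas": [0, 0, 0, 0.02, 0, 0, 0, 0.05, 0, 0, 0, 0.08, 0, 0, 0, 0.11, 0, 0, 0, 0.14, 0, 0, 0, 0.16, 0, 0, 0, 0.18, 0, 0, 0, 0.18, 0, 0, 0, 0.18, 0, 0, 0, 0.18, 0, 0, 0, 0.18, 0, 0, 0, 0.18]
}}

```text
time_s: 12.3
tcp_pos: [0.6797, -0.0288, 0.2105]
tool_rot: [0.001, 0.512, 0.859, 0.002]
wrist_force: [1.9, 5.9, 4.3]
gripper_width: 0.013
gripper_force: 60.7
```

```bash
python3 - <<'E'
from scene import *
s=read_state();print(s["time_s"],s["qd"].round(3),s["wrist_force"],s["gripper_force"])
im=camera("wrist")[:,:,::-1];cv2.imwrite("pics/w6.png",im);c=cam("wrist",s);o2=np.array([.6793,-.0297])
for n,p,z in [("tip",(191,254),.161),("sh",(215,223),.125)]:print(n,(A.T@(on(c,p,z)[:2]-o2)).round(4))
E
```

```text
12.3 [ 0.001 -0.     0.001  0.001 -0.002 -0.001] [1.89431723 5.92732108 4.31793362] 60.69537878036499
tip [-0.0613 -0.0022]
sh [-0.0602  0.0026]
```

View pics/w6.png

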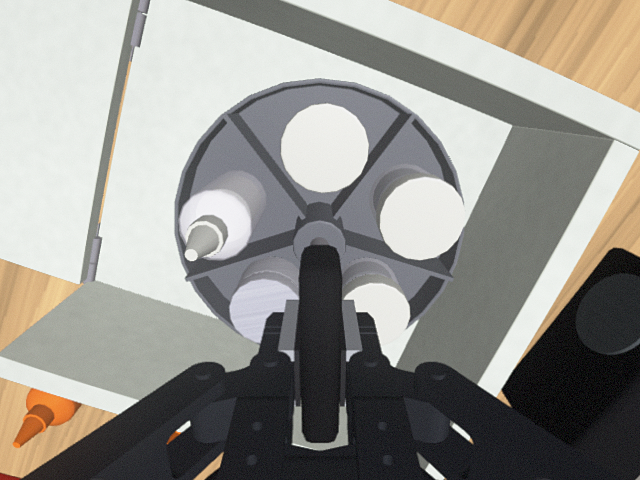

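The bottle (tip (191,254)) is upright and within ~2–3 mm of the middle line, the flap is down, and the grip is firm and still. I'm handing in.

```bash
python3 -c "
from cell import *
print(hand_in())"
```

```text
the job is handed in; nothing more can be done
None
```

I've handed the job in: the front is folded fully down, the nozzle bottle stands at the middle of it (within about 3 mm by the wrist camera), and the gripper is holding the carousel bar still at about 61 N; the hand-in gave back no verdict.

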